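# Sweep the dark pellets into the collecting pen

## Task

Sweep the three dark grey pressed pellets across the bench with your fingertips, through the open side of the low steel pen, until all three lie flat and wholly inside it. Only push them: do not lift any of them. Leave the rust-red pellet, the white porcelain lid and everything else where they stand.

Things in the scene. Friction and masses are not known exactly. Their poses are not given: they have to be found in the camera images.
- pellet_a_center (a point): Centre of a dark grey pressed pellet: a flat disc 36 mm across and 12 mm thick, about 35 g, lying flat and loose on the bench (centre 6 mm up); it slides with ordinary friction. One of three alike, to be swept into the pen.
- pellet_b_center (a point): Centre of a dark grey pressed pellet: a flat disc 36 mm across and 12 mm thick, about 35 g, lying flat and loose on the bench (centre 6 mm up); it slides with ordinary friction. One of three alike, to be swept into the pen.
- pellet_c_center (a point): Centre of a dark grey pressed pellet: a flat disc 36 mm across and 12 mm thick, about 35 g, lying flat and loose on the bench (centre 6 mm up); it slides with ordinary friction. One of three alike, to be swept into the pen.
- pellet_a: The same dark grey pellet (pellet_a), origin at the centre of its underside.
- pellet_b: The same dark grey pellet (pellet_b), origin at the centre of its underside.
- pellet_c: The same dark grey pellet (pellet_c), origin at the centre of its underside.
- red_pellet_center (a point): Centre of the rust-red pellet, same size as the dark ones (disc 36 mm across, 12 mm thick), loose among them. It must stay where it is.
- pen: Pen: a U of steel bar fixed to the bench, 22 mm high, 6 mm thick, around a blue floor level with the bench (no lip). Origin: centre of the floor, 120 mm along the pen's x (-60 at the mouth, +60 at the back wall) by 200 mm along its y (-100 to +100, between the side walls). Its whole -x side is the open mouth. It stands to the robot's left, mouth turned roughly to world -y; place and turn vary.
- lid_center (a point): Centre (11 mm up) of a loose white porcelain crucible lid: disc 50 mm across, 14 mm high, with a small knob on top to 22 mm. Stands among the pellets and must stay where it is.
- sieves: Bystander: stack of three steel sieves, 107 mm across, 126 mm high, on the robot's right. Origin at the centre of its underside.
- red_bottle: Bystander: white plastic jar with red cap, 54 mm across, 100 mm high, on the robot's right. Origin under its centre.
- blue_bottle: Bystander: clear plastic bottle with blue cap, 72 mm across, 170 mm high, on the robot's left, past the pen. Origin under its centre.
- pestle: Bystander: white porcelain pestle, 138 mm long, 40 mm thick, lying beyond the work mat, roughly across the robot's view. Origin at its middle, on the bench.
- spoon: Bystander: steel spoon 180 mm long, lying beyond the work mat to the right. Origin at its middle, on the bench.
Things that resemble listed ones, but are neither listed nor needed, are in the scene too. Leave any orange or pink look-alike of the pellet_b alone.

How it is judged:
By the outcome, as a careful person would: the job done as asked, in the order asked, and still so for the second after the job is handed in, with the robot touching nothing.
It also fails if it takes over 67 s, if anything falls off the work surface, if the arm or the gripper's body presses on something with over 40 N, if the wrist force passes 120 N, or if a joint passes its speed limit or range.

## Robot

A 6-joint arm with a two-finger parallel gripper is mounted at the origin on the work surface. World frame = base frame: x ahead of the robot, y to its left, z up, the work surface at z = 0. Lengths are in m, angles in degrees, forces in N, time in s.
With the tool pointing down it reaches from about 0.4 to 0.825 m from the base axis. Payload 7 kg.
Tool frame: the origin (TCP) lies at the very end of the fingers, on their centre line; the grasp point (between the pads) lies 19 mm behind it; x points along the fingers, z is the direction in which the jaws open and shut, and the axes are right-handed (so a half turn about x gives the same grasp; the last joint's range is limited). The gripper opens to 88 mm and grips with 3 to 60 N. Pads are 19 mm wide; open, the fingers measure 130 mm over their backs; the gripper's body (78 mm by 193 mm) begins 47 mm behind the grasp point.
Start: joints at [80.678, 20.546, 0.682, 0, -70.136, -16.507], TCP at [0.294, 0.608, 0.227] pointing down, gripper open.
Joint ranges: [-176.03, 176.03], [-82.01, 121.73], [-58.28, 71.71], [-173.87, 95.51], [-174.79, -0.11], [-173.66, 173.66]. Speed limits (degrees/s): [136.94, 136.94, 172.46, 180, 180, 180].

## Interface

Orientations are given as [roll, pitch, yaw] about the fixed x, y, z axes, in that order (R = Rz(yaw) Ry(pitch) Rx(roll)).
In Python, from plant import * gives the robot as it stands.
- The arm moves only by the tool arm_command, never from a script. Its argument "commands" is one flat list of numbers, 5 for each row, row after row: the shift along the tool's x, y, z in mm, then the turn about the tool's x in degrees, then the opening in per cent of the stroke, from 0 (shut) to 100 (fully open). A call has 1 to 5 rows; each row shifts and turns the pose as measured when the row begins, along the tool's axes as they then stand; what a row does not reach is not made up. A row lasts 1/8 s, in which the tool goes at most 62.5 mm and 10.7 degrees, less where a joint would pass 70% of its speed; a pose out of reach is approached as far as the arm can. A call is refused whole if a number of a shift passes 62.5 or a number of a turn 10.7, either way. A call with a gripper value outside its range is refused whole. The fingers move at their own pace and stop on an object; the grip force is fixed at half the most. Time passes only in rows, so rows that do not move let the fingers close. It gives the time, the measured TCP pose, the force and the opening at its end, in the units of the state.
- get_obs(): the state, without advancing time (a new reading comes with each control period).
- snapshot(name): name is "scene" or "top"; returns a dict with "frame" (400x640x3 uint8, blue, green, red), "fov_y" (degrees; the focal length in pixels is half the picture's height over the tangent of half this angle, whatever the lens; pixels are square), "cx", "cy" (the principal point, pixels), "dist" ([k1, k2, p1, p2, k3] as OpenCV has them; the pictures are not rectified), "world_to_cam" (4x4, takes a point from world to camera coordinates). Camera axes: x right, y up, looking along -z (the intrinsics and any distortion apply to the point x, -y, -z); pixel columns grow to the right and rows downward; lengths in m; the calibration is good to about 2 mm. A picture is of the moment at which its call begins. There is no depth.
- close_job(): hands the job in, once; it reports no verdict.
The state is a dict: "clock": time; "joint_pos": joint angles; "qvel": joint speeds; "tau": joint torques, N m; "tool_pos": TCP position; "orientation": TCP orientation; "force": force on the tool from outside, world axes, zero at the start; "moment": the same for the moment, N m; "opening": finger opening in m.
Only numpy, scipy, OpenCV 4.12 (cv2) and the standard library are available. Lean on these libraries where they do the work, as an engineer would, in place of code of your own. Each camera call takes 0.05 s, during which the arm holds its last target. There are 200 camera calls.

## Working session

There is one attempt and no reset: what is moved stays moved. The work goes in short steps, Python scripts to look and compute and a tool call to move; the robot and the scene stay as the last step left them, time stands still between calls to the robot, and variables do not carry over. Pictures are saved under pics/ and viewed, about 8 in all and at most 12, crops included, and the job is handed in when it is done.

Besides the shell and the picture viewer there is one more tool, called after "Call:" as name(argument=value, ...) on one line, values as JSON. arm_command: Moves the arm, as the interface text tells. Its arguments: {"type":"object","properties":{"commands":{"type":"array"}},"required":["commands"]}

```bash
mkdir -p pics; cat > h.py <<'E'
from plant import *
import numpy as np, cv2
def cam(s):
    f=200/np.tan(np.radians(s["fov_y"])/2); K=np.array([[f,0,s["cx"]],[0,f,s["cy"]],[0,0,1]]); return K,np.array(s["dist"],float),np.array(s["world_to_cam"])
def p2w(s,uv,z):
    K,d,T=cam(s); n=cv2.undistortPoints(np.array(uv,float).reshape(-1,1,2),K,d).reshape(-1,2)
    r=np.c_[n[:,0],-n[:,1],-np.ones(len(n))]@T[:3,:3]; o=-T[:3,:3].T@T[:3,3]
    return o+r*((z-o[2])/r[:,2])[:,None]
def w2p(s,P):
    K,d,T=cam(s); c=np.array(P,float).reshape(-1,3)@T[:3,:3].T+T[:3,3]; c=c*[1,-1,-1]
    return cv2.projectPoints(c.reshape(-1,1,3),np.zeros(3),np.zeros(3),K,d)[0].reshape(-1,2)
E
python3 - <<'E'
from h import *
for n in("top","scene"):
    s=snapshot(n); cv2.imwrite(f"pics/{n}0.png",s["frame"]); print(n,s["fov_y"],s["cx"],s["cy"],s["dist"],(-np.array(s["world_to_cam"])[:3,:3].T@np.array(s["world_to_cam"])[:3,3]).round(3))
o=get_obs();print(o)
E
```

```text
top 51.87027866208827 319.44186846059597 199.54527924636386 [-0.02918208  0.          0.          0.          0.        ] [0.409 0.005 1.097]
scene 57.850588306040095 324.11276667470884 200.00312055157426 [0.00420123 0.         0.         0.         0.        ] [ 1.091 -0.561  0.649]
{'clock': 0.1, 'joint_pos': array([ 8.06775166e+01,  2.05884844e+01,  6.36520668e-01, -1.83024404e-02,
       -7.01383236e+01, -1.65056114e+01]), 'qvel': array([-0.0061042 , -0.03258167,  0.0981926 ,  0.13625946, -0.0611747 ,
        0.00298166]), 'tau': array([-1.98305199e-03, -5.84161627e+01,  2.93750256e+01,  7.01553494e+00,
        1.01956030e-02, -4.92726917e-05]), 'tool_pos': array([0.29391629, 0.60711929, 0.2256826 ]), 'orientation': array([   5.71753843,   89.90808736, -110.1167882 ]), 'force': array([-0.18695954,  0.71092619, -0.76953156]), 'moment': array([0.0252978 , 0.02157844, 0.03855676]), 'opening': 0.08769431462930918}
```

View pics/top0.png

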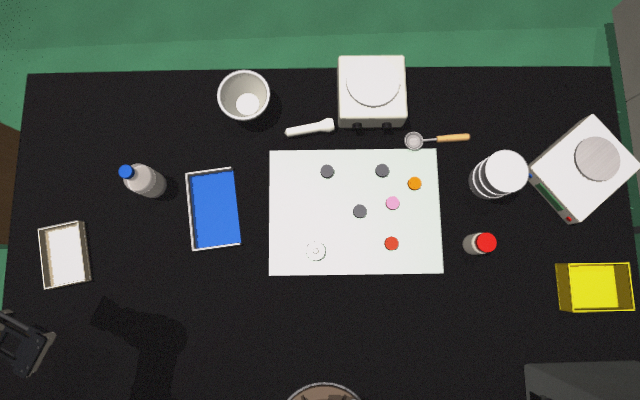

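View pics/scene0.png

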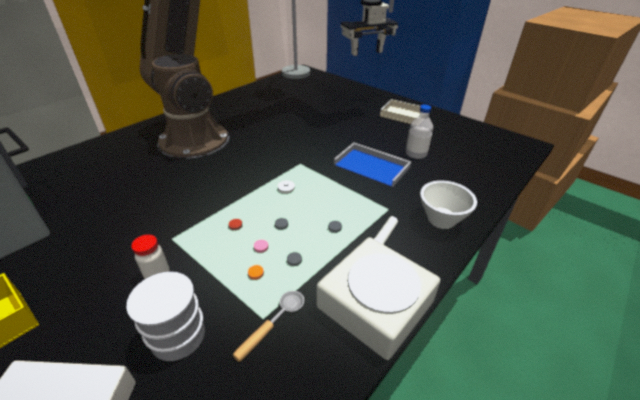

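Top view: dark pellets lie near (327,172), (382,171) and (360,211). Look-alikes are red (391,243), pink (392,203) and orange (414,184). The lid is at (316,251), and the pen floor is centred near (215,208) with its mouth to the right (-y). The scene view agrees with this. Next I measure.

```bash
cat >> h.py <<'E'
def discs(s,box=(268,148,446,278)):
    x0,y0,x1,y1=box; f=s["frame"]; h=cv2.cvtColor(f,cv2.COLOR_BGR2HSV); out=[]
    m=((h[...,1]<70)&(h[...,2]>55)&(h[...,2]<135)).astype(np.uint8); 
    def blobs(m,z):
        n,_,st,c=cv2.connectedComponentsWithStats(m); r=[]
        for i in range(1,n):
            if 60<st[i,4]<400 and x0<c[i][0]<x1 and y0<c[i][1]<y1: r.append((c[i].round(1),int(st[i,4]),p2w(s,c[i],z)[0].round(4)))
        return r
    return dict(dark=blobs(m,.008),col=blobs(((h[...,1]>80)&(h[...,2]>120)&((h[...,0]<25)|(h[...,0]>140))).astype(np.uint8),.008))
E
python3 - <<'E'
from h import *
s=snapshot("top"); f=s["frame"];h=cv2.cvtColor(f,cv2.COLOR_BGR2HSV)
d=discs(s,(150,140,446,278))
for k in d:
  for b in d[k]: print(k,*b)
m=cv2.inRange(h,(100,120,80),(125,255,255)); m[:,:170]=0;m[:,260:]=0
c=max(cv2.findContours(m,0,2)[0],key=cv2.contourArea); r=cv2.minAreaRect(c); b=cv2.boxPoints(r); print(b,p2w(s,b,0).round(4),p2w(s,r[0],0))
print("lid",p2w(s,[(316,251)],.011)); print("f",h[172,327],h[211,360])
cv2.imwrite("pics/c1.png",np.vstack([cv2.resize(f[140:280,170:450],None,fx=2.8,fy=2.8,interpolation=cv2.INTER_CUBIC)]))
E
```

```text
dark [326.7 171.2] 133 [ 0.6664 -0.0184  0.008 ]
dark [381.7 170.5] 135 [ 0.6666 -0.1678  0.008 ]
dark [200.2 193.7] 192 [0.6088 0.3237 0.008 ]
dark [359.2 211.2] 131 [ 0.5557 -0.1035  0.008 ]
col [413.9 182.9] 144 [ 0.631 -0.254  0.008]
col [391. 243.] 144 [ 0.4699 -0.1851  0.008 ]
[[187.7683  174.91464]
 [232.98781 169.89026]
 [241.07317 242.65854]
 [195.85365 247.68292]] [[0.6631 0.3622 0.    ]
 [0.6755 0.2382 0.    ]
 [0.4765 0.2125 0.    ]
 [0.4645 0.3328 0.    ]] [[0.56844333 0.28613395 0.        ]]
lid [[0.45154197 0.01321757 0.011     ]]
f [165   4 125] [150   6 130]
```

View pics/c1.png

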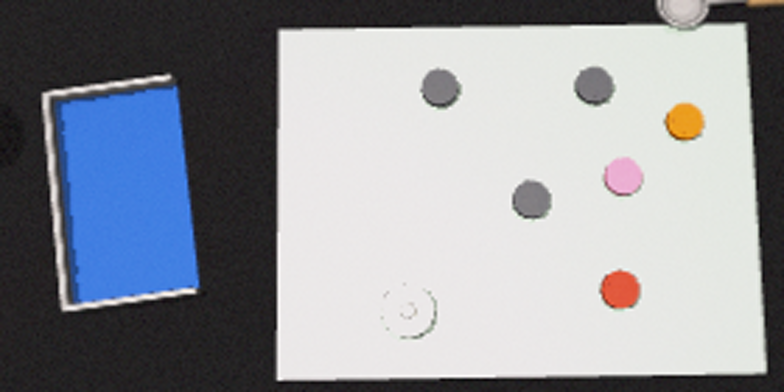

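Pen floor measures 200 × 122 mm, which matches the given sizes, and its x axis has a yaw of about 97.4°. The crop confirms three grey discs, separate from pink, orange and red. My plan is to cradle each disc between half-closed fingertips and push it along tool −y, in the order A, C, B.

```bash
cat > plan.py <<'E'
from h import *
import sys
from scipy.spatial.transform import Rotation as Ro
def plan(goal,phi,n,per=None):
    o=get_obs(); r=Ro.from_euler("xyz",o["orientation"],degrees=True).as_matrix(); y=r[:,1]
    p0=np.degrees(np.arctan2(y[1],y[0])); d=(np.array(goal)-o["tool_pos"])*1000; t=-((phi-p0+180)%360-180)
    print("clock %.2f"%o["clock"],"pos",o["tool_pos"].round(4),"phi %.1f"%p0,"xaxis",r[:,0].round(3),"F",o["force"].round(1),"open",round(o["opening"],4))
    for i in range(n):
        a=np.radians(p0-t*i/n); yy=np.array([np.cos(a),np.sin(a)]); zz=np.array([np.sin(a),-np.cos(a)]); e=d[:2]/n
        print([round(float(v),1) for v in(-d[2]/n,e@yy,e@zz,t/n)])
if __name__=="__main__":
    a=[float(v) for v in sys.argv[1:]]; plan(a[:3],a[3],int(a[4]))
E
python3 plan.py .671 -.058 .12 -81.7 14
```

```text
clock 0.15 pos [0.294  0.6072 0.2259] phi -25.8 xaxis [-0.    -0.001 -1.   ] F [ 1.1 -1.   0.2] open 0.0876
[7.6, 44.9, 31.0, 4.0]
[7.6, 47.0, 27.8, 4.0]
[7.6, 48.8, 24.5, 4.0]
[7.6, 50.4, 21.0, 4.0]
[7.6, 51.7, 17.5, 4.0]
[7.6, 52.8, 13.8, 4.0]
[7.6, 53.7, 10.1, 4.0]
[7.6, 54.2, 6.4, 4.0]
[7.6, 54.6, 2.6, 4.0]
[7.6, 54.6, -1.2, 4.0]
[7.6, 54.4, -5.0, 4.0]
[7.6, 53.9, -8.8, 4.0]
[7.6, 53.2, -12.5, 4.0]
[7.6, 52.2, -16.2, 4.0]
```

Call:
arm_command(commands=[0,45,31,4,27,0,47,28,4,27,0,49,24,4,27,0,50,21,4,27,0,52,17,4,27])

```text
clock: 0.78
tool_pos: [0.4295, 0.3655, 0.2236]
orientation: [26.3, 89.7, -109.8]
force: [1.0, 0.3, -0.6]
opening: 0.0434
```

Call:
arm_command(commands=[5,53,14,4,27,10,54,10,4,27,10,54,6,4,27,15,55,3,4,27,15,55,-1,4,27])

```text
clock: 1.4
tool_pos: [0.5654, 0.1175, 0.1694]
orientation: [93.2, 89.9, -63.6]
force: [0.4, 1.2, 0.3]
opening: 0.0239
```

```bash
python3 plan.py .671 -.058 .06 -81.7 6
```

```text
clock 1.40 pos [0.5654 0.1175 0.1694] phi -66.7 xaxis [ 0.001 -0.002 -1.   ] F [0.4 1.2 0.3] open 0.0239
[18.2, 33.8, -4.6, 2.5]
[18.2, 33.6, -6.1, 2.5]
[18.2, 33.3, -7.5, 2.5]
[18.2, 32.9, -9.0, 2.5]
[18.2, 32.5, -10.4, 2.5]
[18.2, 32.0, -11.8, 2.5]
```

Call:
arm_command(commands=[18,42,-6,3,27,18,42,-7,3,27,18,41,-10,3,27,18,40,-12,3,27,18,39,-14,3,27])

```text
clock: 2.02
tool_pos: [0.6754, -0.0716, 0.0763]
orientation: [99.2, 89.9, -73.1]
force: [0.3, 0.7, 0.0]
opening: 0.0236
```

```bash
python3 plan.py .671 -.058 .005 -81.7 3; python3 - <<'E'
from h import *
s=snapshot("top"); cv2.imwrite("pics/t2.png",cv2.resize(s["frame"][130:280,170:450],None,fx=2.8,fy=2.8)); print(discs(s))
E
```

```text
clock 2.02 pos [ 0.6754 -0.0716  0.0763] phi -82.3 xaxis [ 0.001 -0.002 -1.   ] F [0.3 0.7 0. ] open 0.0236
[23.8, -4.7, 0.9, -0.2]
[23.8, -4.7, 0.8, -0.2]
[23.8, -4.7, 0.8, -0.2]
{'dark': [(array([326.8, 171.1]), 136, array([ 0.6667, -0.0185,  0.008 ])), (array([381.7, 170.1]), 154, array([ 0.6676, -0.168 ,  0.008 ])), (array([359.7, 186.7]), 197, array([ 0.6225, -0.1068,  0.008 ])), (array([359.1, 210.6]), 151, array([ 0.5573, -0.1032,  0.008 ]))], 'col': [(array([414.3, 182.7]), 147, array([ 0.6315, -0.2549,  0.008 ])), (array([391., 243.]), 144, array([ 0.4699, -0.1851,  0.008 ]))]}
```

View pics/t2.png

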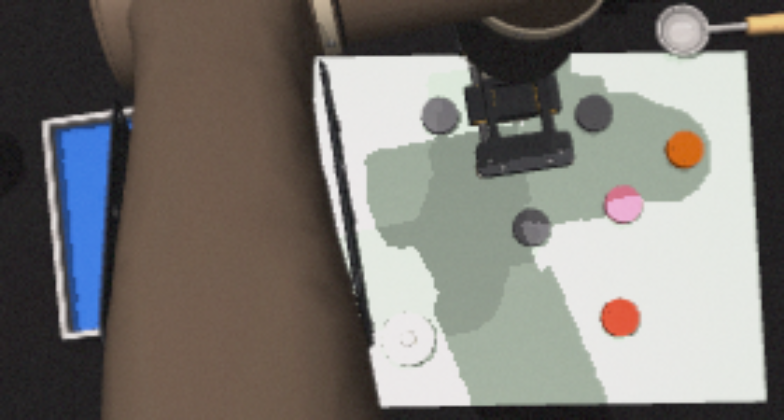

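The picture shows the fingers behind A at crop (502,101), with the jaws across the push and all discs still where they were. I'll descend there.

Call:
arm_command(commands=[25,0,0,0,27,25,0,0,0,27,14,0,0,0,27,7,0,0,0,27])

```text
clock: 2.58
tool_pos: [0.6756, -0.0784, 0.0]
orientation: [34.2, 89.6, -138.6]
force: [-20.2, 9.3, 56.1]
opening: 0.0238
```

```bash
python3 plan.py .6196 .2955 .005 -81.5 18 | head -3; python3 - <<'E'
from h import *
s=snapshot("scene"); p=w2p(s,[get_obs()["tool_pos"]])[0]; print(p); u,v=p.astype(int); cv2.imwrite("pics/s3.png",cv2.resize(s["frame"][v-70:v+70,u-100:u+100],None,fx=4,fy=4,interpolation=cv2.INTER_CUBIC))
E
```

```text
clock 2.58 pos [ 0.6756 -0.0784  0.    ] phi -82.8 xaxis [-0.005 -0.004 -1.   ] F [-20.2   9.3  56.1] open 0.0238
[-0.3, -21.0, 0.5, -0.1]
[-0.3, -21.0, 0.4, -0.1]
[321.47075084 242.01013763]
```

View pics/s3.png

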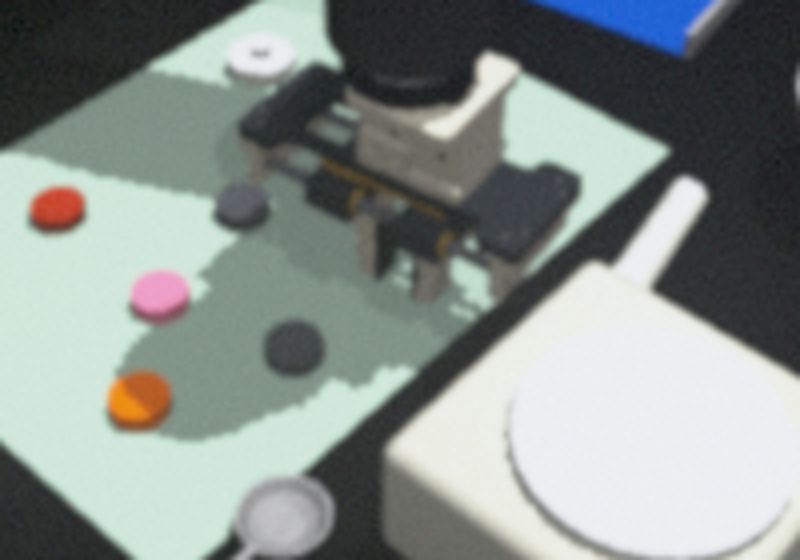

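The tips pressed on the bench at 56 N because the move overshot. I'll lift slightly and let it settle. The image shows both fingers behind A with the jaws across the push, and nothing else touched.

Call:
arm_command(commands=[-6,0,0,0,27,0,0,0,0,27])

```text
clock: 2.88
tool_pos: [0.6768, -0.0777, 0.0083]
orientation: [57.2, 89.7, -115.4]
force: [0.2, 0.8, 0.4]
opening: 0.0236
```

```bash
python3 plan.py .6196 .2955 .005 -81.5 18 | head -3
```

```text
clock 2.88 pos [ 0.6768 -0.0777  0.0083] phi -82.7 xaxis [-0.002 -0.004 -1.   ] F [0.2 0.8 0.4] open 0.0236
[0.2, -21.0, 0.5, -0.1]
[0.2, -21.0, 0.5, -0.1]
```

Call:
arm_command(commands=[2,-18,1,-1,27,1,-18,0,0,27,0,-18,0,0,27,0,-18,0,0,27,0,-18,0,0,27])

```text
clock: 3.5
tool_pos: [0.6623, 0.0169, 0.005]
orientation: [63.5, 89.8, -108.1]
force: [-0.3, -0.8, 0.1]
opening: 0.0236
```

```bash
python3 plan.py .6196 .2955 .005 -81.5 15 | head -3;  python3 - <<'E'
from h import *
s=snapshot("top"); print(discs(s))
E
```

```text
clock 3.50 pos [0.6623 0.0169 0.005 ] phi -81.6 xaxis [-0.001 -0.004 -1.   ] F [-0.3 -0.8  0.1] open 0.0236
[-0.0, -18.8, 0.1, -0.0]
[-0.0, -18.8, 0.1, -0.0]
{'dark': [(array([321.3, 152.9]), 125, array([ 0.718 , -0.0043,  0.008 ])), (array([381.7, 170.5]), 135, array([ 0.6665, -0.1678,  0.008 ])), (array([359.3, 211.1]), 133, array([ 0.556 , -0.1036,  0.008 ]))], 'col': [(array([413.9, 182.9]), 144, array([ 0.631, -0.254,  0.008])), (array([391., 243.]), 144, array([ 0.4699, -0.1851,  0.008 ]))]}
```

```bash
python3 - <<'E'
from h import *
s=snapshot("top"); t=snapshot("scene"); o=get_obs()["tool_pos"]; print(o, w2p(s,[o,o+[-.006,.03,0]]),w2p(t,[o,o+[-.004,.024,0]]))
u,v=w2p(t,[o])[0].astype(int)
a=cv2.resize(s["frame"][130:230,280:380],(400,400),interpolation=2); b=cv2.resize(t["frame"][v-50:v+50,u-50:u+50],(400,400),interpolation=2)
cv2.imwrite("pics/p4.png",np.hstack([a,b]))
E
```

```text
[0.66236877 0.01692475 0.00500347] [[313.75546787 173.09308872]
 [302.74331457 175.38725523]] [[341.34362987 219.27743577]
 [345.76503157 214.20552899]]
```

View pics/p4.png

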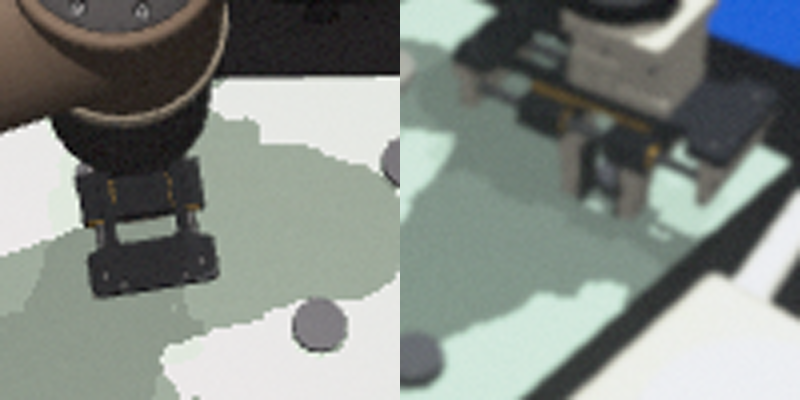

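The scene view shows A's grey face in the gap between the two fingers, at about crop (605,170), so it is cradled. I continue.

Call:
arm_command(commands=[0,-19,0,0,27,0,-19,0,0,27,0,-19,0,0,27,0,-19,0,0,27,0,-19,0,0,27])

```text
clock: 4.28
tool_pos: [0.6478, 0.1153, 0.0046]
orientation: [64.6, 89.7, -107.1]
force: [0.1, -0.7, 0.4]
opening: 0.0236
```

Call:
arm_command(commands=[0,-19,0,0,27,0,-19,0,0,27,0,-19,0,0,27,0,-19,0,0,27,0,-19,0,0,27])

```text
clock: 4.9
tool_pos: [0.6329, 0.2164, 0.0043]
orientation: [65.8, 89.7, -105.8]
force: [0.4, -0.5, 0.7]
opening: 0.0239
```

```bash
python3 plan.py .6196 .2955 .005 -81.5 6 | head -3
```

```text
clock 4.90 pos [0.6329 0.2164 0.0043] phi -81.6 xaxis [-0.001 -0.004 -1.   ] F [ 0.4 -0.5  0.7] open 0.0239
[-0.1, -13.4, 0.3, -0.0]
[-0.1, -13.4, 0.3, -0.0]
```

Slow down to finish, then back off and lift, and look.

Call:
arm_command(commands=[0,-18,0,0,27,0,-18,0,0,27,0,-16,0,0,27,0,-12,0,0,27,0,-8,0,0,27])

```text
clock: 5.52
tool_pos: [0.6215, 0.2935, 0.0039]
orientation: [65.4, 89.7, -106.2]
force: [-0.0, -0.3, 1.1]
opening: 0.0239
```

Call:
arm_command(commands=[0,0,0,0,27,-2,15,0,0,27,-20,5,0,0,27,-30,0,0,0,27,-40,0,0,0,27])

```text
clock: 6.15
tool_pos: [0.6234, 0.2691, 0.0974]
orientation: [43.1, 89.4, -128.7]
force: [0.1, -0.1, 0.0]
opening: 0.0232
```

```bash
python3 plan.py .563 -.166 .07 -84.6 9; python3 - <<'E'
from h import *
t=snapshot("scene"); print(w2p(t,[[.6196,.295,.012]])); cv2.imwrite("pics/s5.png",cv2.resize(t["frame"][110:260,230:430],None,fx=4,fy=4,interpolation=2))
E
```

```text
clock 6.15 pos [0.6234 0.2691 0.0974] phi -81.8 xaxis [-0.007 -0.008 -1.   ] F [ 0.1 -0.1  0. ] open 0.0232
[3.0, 46.9, 13.6, 0.3]
[3.0, 47.0, 13.3, 0.3]
[3.0, 47.0, 13.1, 0.3]
[3.0, 47.1, 12.8, 0.3]
[3.0, 47.2, 12.5, 0.3]
[3.0, 47.2, 12.3, 0.3]
[3.0, 47.3, 12.0, 0.3]
[3.0, 47.4, 11.8, 0.3]
[3.0, 47.4, 11.5, 0.3]
[[386.13766856 167.88345011]]
```

View pics/s5.png

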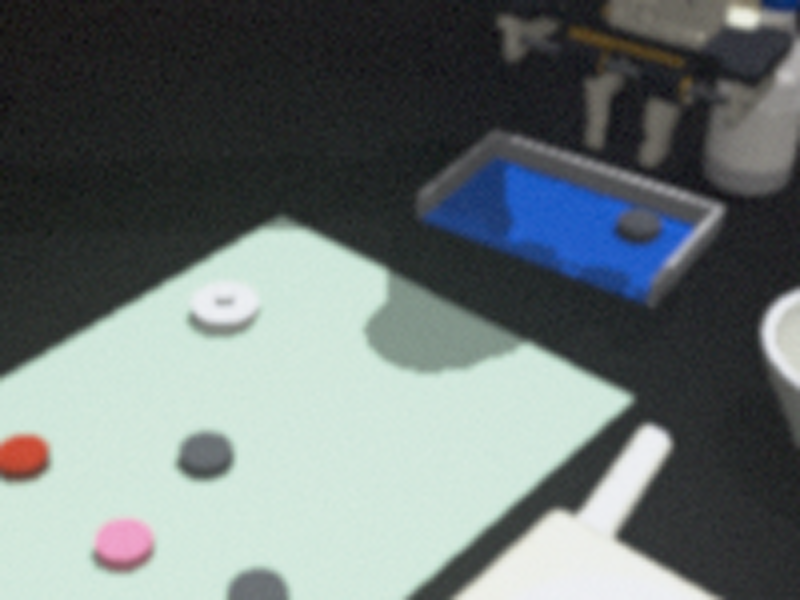

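A lies inside the pen at crop (640,224), flat, and nothing else has moved. Next is C.

Call:
arm_command(commands=[0,46,14,0,27,0,46,14,0,27,0,46,14,1,27,0,46,14,1,27,0,46,14,1,27])

```text
clock: 6.82
tool_pos: [0.5908, 0.0273, 0.1151]
orientation: [-176.8, 89.1, 8.5]
force: [0.6, 0.0, 0.6]
opening: 0.0238
```

Call:
arm_command(commands=[10,46,12,0,27,10,46,12,0,27,5,40,12,0,27,0,20,8,0,27,0,0,0,0,27])

```text
clock: 7.45
tool_pos: [0.5599, -0.1395, 0.0966]
orientation: [-178.1, 88.5, 6.7]
force: [0.9, 0.3, 0.6]
opening: 0.0237
```

```bash
python3 plan.py .560 -.148 .02 -84.6 3; python3 - <<'E'
from h import *
t=snapshot("scene"); print("A",p2w(t,[(390,166)],.012)); s=snapshot("top"); print(discs(s))
E
```

```text
clock 7.45 pos [ 0.5599 -0.1395  0.0966] phi -85.2 xaxis [ 0.026  0.003 -1.   ] F [0.9 0.3 0.6] open 0.0237
[25.5, 2.8, 0.2, -0.2]
[25.5, 2.8, 0.2, -0.2]
[25.5, 2.8, 0.2, -0.2]
A [[0.62275041 0.31241698 0.012     ]]
{'dark': [(array([328.5, 209.9]), 65, array([ 0.5604, -0.0213,  0.008 ])), (array([359.4, 212.6]), 105, array([ 0.552 , -0.1037,  0.008 ])), (array([389.6, 237.8]), 228, array([ 0.4838, -0.1819,  0.008 ])), (array([332.4, 246.7]), 73, array([ 0.4623, -0.03  ,  0.008 ]))], 'col': [(array([391.6, 245.3]), 78, array([ 0.4638, -0.1865,  0.008 ]))]}
```

Call:
arm_command(commands=[28,3,0,0,27,26,3,0,0,27,14,2,0,0,27,4,0,0,0,27,0,0,0,0,27])

```text
clock: 8.18
tool_pos: [0.567, -0.1429, 0.0262]
orientation: [-179.4, 88.1, 5.8]
force: [-0.2, -0.4, -0.9]
opening: 0.0235
```

```bash
python3 plan.py .560 -.148 .006 -84.6 1;python3 - <<'E'
from h import *
t=snapshot("scene"); u,v=w2p(t,[get_obs()["tool_pos"]])[0].astype(int); print(u,v); cv2.imwrite("pics/s6.png",cv2.resize(t["frame"][v-50:v+50,u-60:u+60],None,fx=5,fy=5,interpolation=2))
E
```

```text
clock 8.18 pos [ 0.567  -0.1429  0.0262] phi -84.8 xaxis [ 0.032  0.003 -0.999] F [-0.2 -0.4 -0.9] open 0.0235
[20.2, 4.5, 7.5, -0.2]
271 227
```

View pics/s6.png

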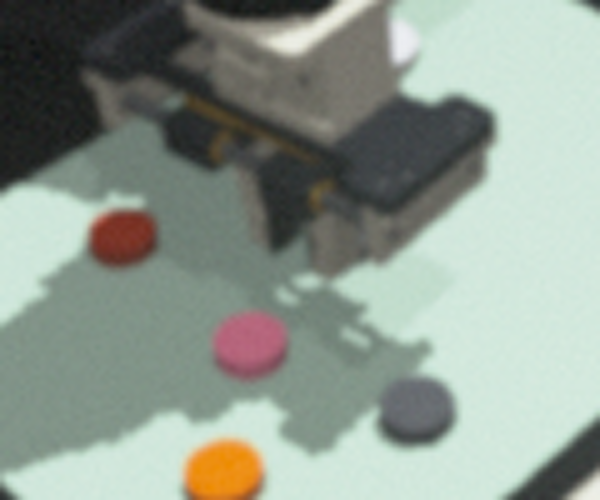

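The fingers are between C (hidden behind them) and pink at crop (250,345), with clearance. I'll correct the lateral offset, go down and push.

Call:
arm_command(commands=[10,3,7,0,27,9,0,0,0,27,0,0,0,0,27])

```text
clock: 8.6
tool_pos: [0.5613, -0.1466, 0.0072]
orientation: [-179.6, 88.0, 5.6]
force: [-0.5, -0.3, 0.5]
opening: 0.0239
```

```bash
python3 plan.py .519 .282 .006 -84.6 20|head -3
```

```text
clock 8.60 pos [ 0.5613 -0.1466  0.0072] phi -84.8 xaxis [ 0.035  0.003 -0.999] F [-0.5 -0.3  0.5] open 0.0239
[0.1, -21.5, 0.2, -0.0]
[0.1, -21.5, 0.2, -0.0]
```

Call:
arm_command(commands=[1,-18,0,0,27,0,-18,0,0,27,0,-18,0,0,27,0,-19,0,0,27,0,-19,0,0,27])

```text
clock: 9.22
tool_pos: [0.5528, -0.0494, 0.0067]
orientation: [-179.6, 87.9, 5.6]
force: [0.2, -0.6, -0.5]
opening: 0.0235
```

Call:
arm_command(commands=[0,-19,0,0,27,0,-19,0,0,27,0,-19,0,0,27,0,-19,0,0,27,0,-19,0,0,27])

```text
clock: 9.85
tool_pos: [0.543, 0.0544, 0.0082]
orientation: [-178.6, 87.8, 6.8]
force: [0.3, -0.7, 0.5]
opening: 0.0239
```

```bash
python3 plan.py .519 .282 .006 -84.6 12|head -3; python3 - <<'E'
from h import *
t=snapshot("scene"); u,v=w2p(t,[get_obs()["tool_pos"]])[0].astype(int); print(u,v); cv2.imwrite("pics/s7.png",cv2.resize(t["frame"][v-60:v+60,u-60:u+100],None,fx=5,fy=5,interpolation=2))
E
```

```text
clock 9.85 pos [0.543  0.0544 0.0082] phi -84.5 xaxis [ 0.038  0.005 -0.999] F [ 0.3 -0.7  0.5] open 0.0239
[0.2, -19.1, 0.2, 0.0]
[0.2, -19.1, 0.2, 0.0]
317 193
```

View pics/s7.png

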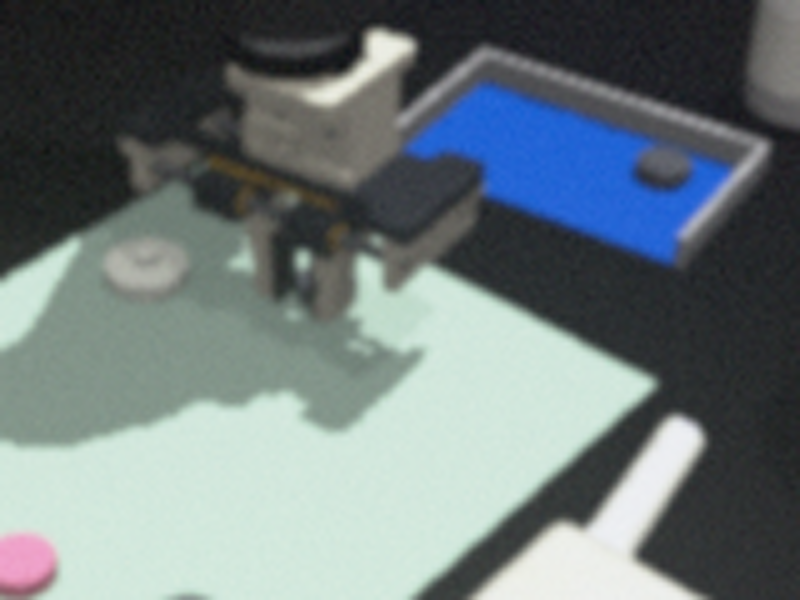

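C sits between the fingers at crop (305,285), and the lid at crop (147,267) is untouched. I continue.

Call:
arm_command(commands=[2,-19,0,0,27,1,-19,0,0,27,0,-19,0,0,27,0,-19,0,0,27,0,-19,0,0,27])

```text
clock: 10.52
tool_pos: [0.5325, 0.1577, 0.0068]
orientation: [-177.3, 87.6, 8.4]
force: [-0.1, 0.4, 0.1]
opening: 0.0235
```

```bash
python3 plan.py .519 .282 .006 -84.6 7|head -3
```

```text
clock 10.53 pos [0.5325 0.1577 0.0068] phi -84.3 xaxis [ 0.041  0.006 -0.999] F [-0.1  0.4  0.1] open 0.0235
[0.1, -17.9, 0.2, 0.0]
[0.1, -17.9, 0.2, 0.0]
```

Call:
arm_command(commands=[0,-18,0,0,27,0,-19,0,0,27,0,-19,0,0,27,0,-18,0,0,27,0,-17,0,0,27])

```text
clock: 11.15
tool_pos: [0.5226, 0.2549, 0.007]
orientation: [-177.3, 87.6, 8.5]
force: [-0.6, -0.7, 0.1]
opening: 0.0237
```

Call:
arm_command(commands=[0,-14,0,0,27,0,-9,0,0,27,0,0,0,0,27,-2,15,0,0,27,-20,5,0,0,27])

```text
clock: 11.78
tool_pos: [0.5199, 0.2578, 0.0275]
orientation: [179.3, 87.8, 5.1]
force: [-0.2, -0.5, -0.2]
opening: 0.0236
```

Call:
arm_command(commands=[-30,5,0,0,27,-40,0,0,0,27,-20,0,0,0,27])

```text
clock: 12.15
tool_pos: [0.5163, 0.2469, 0.1196]
orientation: [176.4, 88.0, 2.0]
force: [0.1, 0.5, 0.1]
opening: 0.0237
```

```bash
cat > pen.py <<'E'
from h import *
t=snapshot("scene"); h=cv2.cvtColor(t["frame"],cv2.COLOR_BGR2HSV)
o=np.array([.570,.287]); ex=np.array([-.128,.992]); ey=np.array([-.992,-.128])
c=np.array([[*(o+a*ex+b*ey),0] for a,b in((-.06,-.1),(.06,-.1),(.06,.1),(-.06,.1))])
poly=np.zeros(h.shape[:2],np.uint8); cv2.fillConvexPoly(poly,w2p(t,c).astype(np.int32),255)
m=((h[...,1]<120)&(poly>0)).astype(np.uint8); n,_,st,ce=cv2.connectedComponentsWithStats(m)
for i in range(1,n):
    if st[i,4]>25:
        w=p2w(t,ce[i],.006)[0][:2]; print(ce[i].round(1),st[i],w.round(4),"pen mm",(1000*np.array([(w-o)@ex,(w-o)@ey])).round(1))
E
python3 pen.py; python3 plan.py .676 -.21 .1 -77.8 10
```

```text
[361.6 155.7] [357 152  10   8  65] [0.5138 0.309 ] pen mm [29.1 53. ]
[389.6 165.3] [385 161  10   9  71] [0.6154 0.3232] pen mm [ 30.1 -49.6]
[399.1 173.9] [392 165  16  20  74] [0.6639 0.3019] pen mm [  2.8 -95.1]
clock 12.20 pos [0.5171 0.2474 0.1217] phi -84.4 xaxis [ 0.037  0.003 -0.999] F [1.2 0.5 2.2] open 0.0237
[2.2, 47.1, -11.4, -0.7]
[2.2, 47.2, -10.8, -0.7]
[2.2, 47.3, -10.3, -0.7]
[2.2, 47.4, -9.7, -0.7]
[2.2, 47.5, -9.2, -0.7]
[2.2, 47.6, -8.6, -0.7]
[2.2, 47.7, -8.1, -0.7]
[2.2, 47.8, -7.5, -0.7]
[2.2, 47.9, -7.0, -0.7]
[2.2, 48.0, -6.4, -0.7]
```

A and C rest at about pen (+30,−50) and (+29,+53) mm, both well inside. Next is B.

Call:
arm_command(commands=[0,47,-12,-1,27,0,47,-11,-1,27,0,47,-11,-1,27,0,47,-10,-1,27,0,47,-10,0,27])

```text
clock: 12.82
tool_pos: [0.6019, 0.0123, 0.1258]
orientation: [177.6, 87.7, 7.4]
force: [0.6, 0.5, -0.3]
opening: 0.0233
```

Call:
arm_command(commands=[5,47,-9,-1,27,5,47,-9,-1,27,5,45,-8,-1,27,0,35,-7,0,27,0,0,0,0,27])

```text
clock: 13.45
tool_pos: [0.6658, -0.1671, 0.1107]
orientation: [175.8, 87.9, 8.2]
force: [-0.8, 0.4, -0.2]
opening: 0.0236
```

```bash
python3 plan.py .676 -.212 .025 -77.8 3
```

```text
clock 13.45 pos [ 0.6658 -0.1671  0.1107] phi -77.6 xaxis [ 0.037  0.005 -0.999] F [-0.8  0.4 -0.2] open 0.0236
[28.6, 15.4, -0.1, 0.1]
[28.6, 15.4, -0.1, 0.1]
[28.6, 15.4, -0.1, 0.1]
```

Call:
arm_command(commands=[0,25,-1,0,27,8,20,-1,0,27,25,0,0,0,27,25,0,0,0,27,15,0,0,0,27])

```text
clock: 14.08
tool_pos: [0.6776, -0.2131, 0.0355]
orientation: [177.6, 87.8, 9.8]
force: [0.6, 0.7, 1.0]
opening: 0.0239
```

Call:
arm_command(commands=[0,0,0,0,27])

```text
clock: 14.2
tool_pos: [0.6764, -0.2129, 0.034]
orientation: [178.9, 88.0, 11.1]
force: [-0.4, 0.4, -0.0]
opening: 0.0234
```

```bash
python3 plan.py .676 -.212 .007 -77.8 1;python3 - <<'E'
from h import *
t=snapshot("scene"); u,v=w2p(t,[get_obs()["tool_pos"]])[0].astype(int); print(u,v); cv2.imwrite("pics/s8.png",cv2.resize(t["frame"][v-50:v+50,u-60:u+60],None,fx=5,fy=5,interpolation=2))
E
```

```text
clock 14.20 pos [ 0.6764 -0.2129  0.034 ] phi -77.8 xaxis [ 0.034  0.007 -0.999] F [-0.4  0.4 -0. ] open 0.0234
[27.0, -1.0, 0.2, -0.0]
281 263
```

View pics/s8.png

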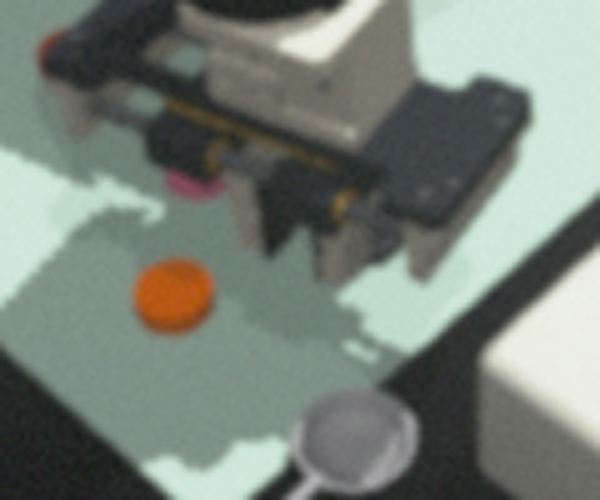

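The fingers are just behind B (peeking out at crop (380,240)), clear of orange (175,295), pink and the spoon. I descend the rest.

Call:
arm_command(commands=[14,0,0,0,27,11,0,0,0,27,0,0,0,0,27])

```text
clock: 14.62
tool_pos: [0.6791, -0.2126, 0.0102]
orientation: [176.9, 87.8, 9.2]
force: [0.0, -0.0, -0.1]
opening: 0.0236
```

```bash
python3 plan.py .5769 .2495 .006 -77.8 24|head -3
```

```text
clock 14.62 pos [ 0.6791 -0.2126  0.0102] phi -77.8 xaxis [ 0.038  0.006 -0.999] F [ 0.  -0.  -0.1] open 0.0236
[0.2, -19.7, 0.1, 0.0]
[0.2, -19.7, 0.1, 0.0]
```

Call:
arm_command(commands=[4,0,2,0,27,0,-16,1,0,27,0,-18,0,0,27,0,-18,0,0,27,0,-19,0,0,27])

```text
clock: 15.25
tool_pos: [0.6607, -0.1401, 0.0066]
orientation: [176.3, 87.7, 8.5]
force: [0.1, -0.3, -1.1]
opening: 0.0238
```

Call:
arm_command(commands=[0,-19,0,0,27,0,-19,0,0,27,0,-19,0,0,27,0,-19,0,0,27,0,-19,0,0,27])

```text
clock: 15.88
tool_pos: [0.6392, -0.0397, 0.0068]
orientation: [176.3, 87.6, 8.6]
force: [0.1, -0.2, 0.4]
opening: 0.0239
```

```bash
python3 plan.py .5769 .2495 .006 -77.8 15|head -3
```

```text
clock 15.88 pos [ 0.6392 -0.0397  0.0068] phi -77.7 xaxis [ 0.041  0.006 -0.999] F [ 0.1 -0.2  0.4] open 0.0239
[0.1, -19.7, -0.0, 0.0]
[0.1, -19.7, -0.0, 0.0]
```

Call:
arm_command(commands=[1,-19,0,0,27,0,-19,0,0,27,0,-19,0,0,27,0,-19,0,0,27,0,-19,0,0,27])

```text
clock: 16.5
tool_pos: [0.6178, 0.0596, 0.0057]
orientation: [176.1, 87.6, 8.4]
force: [-0.0, -1.4, 0.2]
opening: 0.024
```

Call:
arm_command(commands=[0,-19,0,0,27,0,-19,0,0,27,0,-19,0,0,27,0,-19,0,0,27,0,-17,0,0,27])

```text
clock: 17.12
tool_pos: [0.5966, 0.1571, 0.0055]
orientation: [176.0, 87.6, 8.3]
force: [0.4, -0.3, 1.7]
opening: 0.0236
```

```bash
python3 plan.py .5769 .2495 .006 -77.8 5|head -3;  python3 - <<'E'
from h import *
t=snapshot("scene"); u,v=w2p(t,[get_obs()["tool_pos"]])[0].astype(int); print(u,v); cv2.imwrite("pics/s9.png",cv2.resize(t["frame"][v-50:v+50,u-60:u+60],None,fx=5,fy=5,interpolation=2))
E
```

```text
clock 17.12 pos [0.5966 0.1571 0.0055] phi -77.7 xaxis [ 0.042  0.006 -0.999] F [ 0.4 -0.3  1.7] open 0.0236
[-0.1, -18.9, -0.1, 0.0]
[-0.1, -18.9, -0.1, 0.0]
354 185
```

View pics/s9.png

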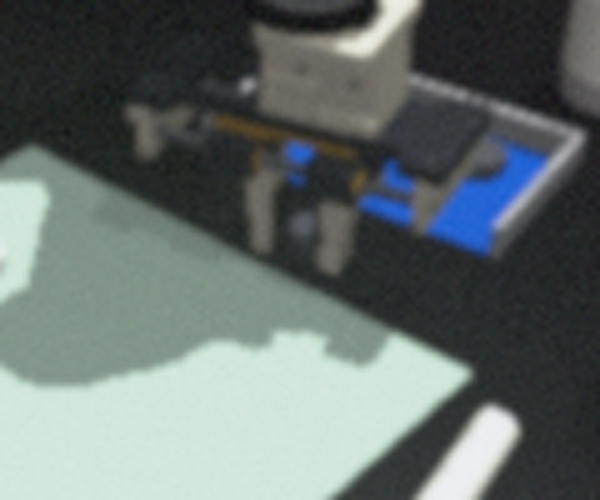

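B is held between the fingers at crop (300,225), just short of the mouth. Final push.

Call:
arm_command(commands=[0,-18,0,0,27,0,-18,0,0,27,0,-18,0,0,27,0,-17,0,0,27,0,-14,0,0,27])

```text
clock: 17.8
tool_pos: [0.5769, 0.2475, 0.0052]
orientation: [176.2, 87.6, 8.6]
force: [-1.0, -1.0, 0.5]
opening: 0.0237
```

Call:
arm_command(commands=[0,-10,0,0,27,0,0,0,0,27,-2,15,0,0,27,-20,5,0,0,27,-40,5,0,0,27])

```text
clock: 18.42
tool_pos: [0.5753, 0.2296, 0.0647]
orientation: [170.6, 88.0, 2.9]
force: [0.3, 0.0, 0.1]
opening: 0.0232
```

Call:
arm_command(commands=[-50,0,0,0,27,-50,0,0,0,27,-20,0,0,0,27,0,0,0,0,27])

```text
clock: 18.92
tool_pos: [0.5723, 0.2237, 0.1918]
orientation: [174.4, 87.8, 6.4]
force: [0.2, -0.1, 0.5]
opening: 0.0237
```

```bash
python3 pen.py; python3 - <<'E'
from h import *
print(get_obs()["tool_pos"]); s=snapshot("top"); print(discs(s,(150,140,446,278))); t=snapshot("scene")
cv2.imwrite("pics/f.png",cv2.resize(t["frame"][100:300,200:440],None,fx=3,fy=3,interpolation=2))
E
```

```text
[361.6 155.7] [357 152  10   8  65] [0.5138 0.309 ] pen mm [29.1 53. ]
[389.7 165.3] [385 161  12   9  74] [0.6155 0.3235] pen mm [ 30.4 -49.8]
[370.5 164.8] [366 162  10   7  62] [0.5679 0.2837] pen mm [-3.   2.5]
[399.1 173.9] [392 165  16  20  74] [0.6639 0.3019] pen mm [  2.8 -95.1]
[0.57189102 0.22348409 0.19082407]
{'dark': [(array([223.2, 187.6]), 88, array([0.6249, 0.2619, 0.008 ])), (array([192.9, 228.2]), 61, array([0.5159, 0.3402, 0.008 ])), (array([199.7, 210.4]), 67, array([0.5634, 0.3234, 0.008 ]))], 'col': [(array([414. , 182.9]), 145, array([ 0.631 , -0.2541,  0.008 ])), (array([391., 243.]), 146, array([ 0.47  , -0.1851,  0.008 ]))]}
```

View pics/f.png

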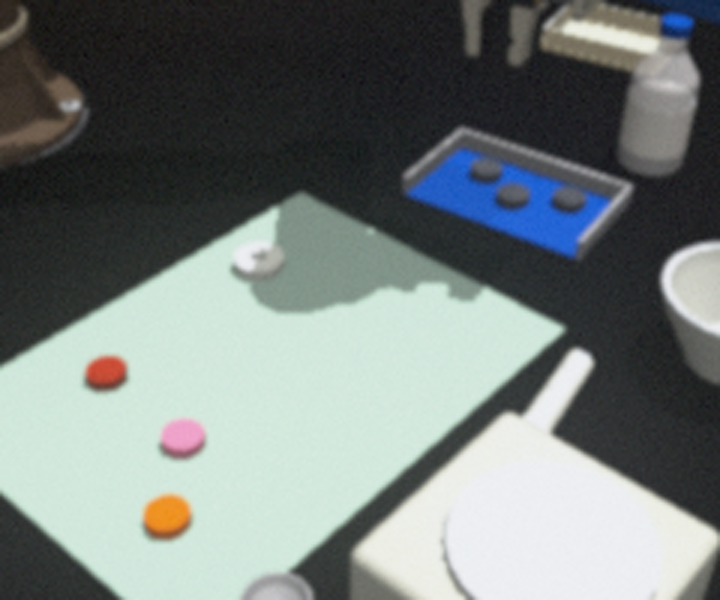

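All three pellets lie flat on the blue floor, at crop (487,170), (513,195) and (568,199). Red and orange have the same positions as at the start. The lid is still at pixel (286,186), and the arm is clear.

```bash
python3 -c "
from plant import *
print(close_job())"
```

```text
the job is handed in; nothing more can be done
None
```

All three dark grey pellets were pushed into the pen and lie flat inside it. I swept them one at a time between the half-closed fingertips, without lifting any, and handed the job in at about 19 s.

- **Final positions:** in the pen's frame the pellet centres are near (+30, −50), (+29, +53) and (−3, +2) mm. Each edge is at least about 12 mm inside the floor's edges.
- **Other objects:** the top camera put red and orange within 0.2 mm of where they started. By eye, the lid, pink pellet, spoon and bottle look unmoved in the scene picture. I did not measure those, and I did not check the sieves, jar and pestle separately at the end.
- **Fingertips hit the bench:** on the first descent the tips overshot and touched the bench at a measured wrist force of about 60 N. That is under the 120 N wrist limit and came from the fingertips rather than the gripper's body. I lifted them at once.
- **Tool tilt:** the tool drifted about 2.4° off vertical during the later pushes, with no visible effect.
- **Top-camera blobs in the pen:** my top-camera mask for dark discs also returned partial blobs in the pen area in the last picture, some not at pellet positions. I relied on the scene camera for the pellets in the pen.

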